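# Restock the coupling carrier and clamp its cover

### The arm

A 7-joint arm with a two-finger parallel gripper is mounted at the origin on the work surface. World frame = base frame: x ahead of the robot, y to its left, z up, the work surface at z = 0. Lengths are in mm, angles in rad, forces in N, time in s.
With the tool pointing down it reaches from about 350 to 900 mm from the base axis. Payload 7.2 kg.
Tool frame: the origin (TCP) lies midway between the tips of the shut fingers; the grasp point (between the pads) lies 19 mm behind it; z points along the fingers, y is the line along which they close (so a half turn about z gives the same grasp; the last joint's range is limited). The gripper opens to 88 mm and grips with 3 to 60 N. Pads are 20 mm wide; open, the fingers measure 115 mm over their backs; the gripper's body (75 mm by 178 mm) begins 61 mm behind the grasp point.
Start: joints at [1.276, 0.411, -0.013, 1.596, 0.006, 1.134, -0.082], TCP at [140.525, -609, 222.653] pointing down, gripper open.
Joint ranges: [-2.95, 2.95], [-0.29, 1.99], [-1.47, 1.44], [0.14, 2.54], [-1.03, 4.17], [0.13, 1.85], [-2.86, 2.86]. Speed limits (rad/s): [2.39, 2.39, 3.01, 3.01, 3.14, 3.14, 3.14].

### API

Orientations are given as a unit quaternion [w, x, y, z].
In Python, from station import r gives the robot as it stands. The module is installed in compiled form; this text tells all that it offers.
- The arm moves only by the tool apply_moves, never from a script. Its argument "moves" is text: rows parted by semicolons, each of 6 numbers parted by spaces: the shift along the world's x, y, z as a fraction of full scale, then the turn, a rotation vector about the world's x, y, z as a fraction of full scale. A call has 1 to 8 rows; each row shifts and turns the commanded pose from where the row before left it; what a row does not reach is not made up. Full scale, the value 1, is 0.75 m for a shift and pi/4 rad for a turn. A row lasts 1/8 s, in which the tool goes at most 62.5 mm and 10.7 degrees, less where a joint would pass 70% of its speed; a pose out of reach is approached as far as the arm can. A call with a number of a shift or a turn outside -1 to 1 is refused whole. A call with a gripper value outside its range is refused whole. "jaw" is the opening, from 0 (shut) to 1 (fully open), set as the call begins (left out, the last holds). The fingers move at their own pace and stop on an object; the grip force is fixed at half the most. Time passes only in rows, so rows that do not move let the fingers close. It gives the time, the measured TCP pose, the force, the opening and the grip force at its end, in the units of the state.
- r.get_obs(): the state, without advancing time (a new reading comes with each control period).
- r.get_image(name): name is "scene" or "side" or "wrist"; returns the picture (420x560x3 uint8, blue, green, red); there is no depth.
- r.calibration(name): a dict with "fx", "fy", "cx", "cy" (pixels), "D" ([k1, k2, p1, p2, k3] as OpenCV has them; the pictures are not rectified), "rvec" (rotation vector, rad) and "tvec" (3), from world to camera coordinates, as OpenCV has them; the wrist camera has in their place "tool_from_camera" (4x4, takes a point from camera to tool coordinates, whose origin is the TCP and whose axes are the flange's). Camera axes: x right, y down, z forward; pixel columns grow to the right and rows downward; lengths in mm; the calibration is good to about 2 mm. A picture is of the moment at which its call begins: read the wrist's pose just before it. calibration takes no time and is no camera call.
- r.close_job(): hands the job in; it is judged then, once.
The state is a dict: "time": time; "joint_pos": joint angles; "dq": joint speeds; "tau": joint torques, N m; "tool_pos": TCP position; "orientation": TCP orientation; "force": force on the tool from outside, world axes, zero at the start; "wrist_torque": the same for the moment, N m; "width": opening from 0.0 (shut) to 1.0 (fully open); "gripper_force": force on a finger pad.
Only numpy, scipy, OpenCV 4.12 (cv2) and the standard library are available. Lean on these libraries where they do the work, as an engineer would, in place of code of your own. Each camera call takes 0.05 s, during which the arm holds its last target. There are 200 camera calls.

### The job

Turn the clamp knob back until it is fully loose and slide the clear cover right back; then stand one spare coupling from the mat upright on the floor of every empty pocket of the carrier, leaving those already there in place. When all six pockets are filled, slide the cover fully shut and turn the knob tight, without shoving the elbow and the carton about.

Things in the scene. Friction and masses are not known exactly. Their poses are not given: they have to be found in the camera images.
- rack: fixed coupling carrier: white tray plate 160 (x) by 260 (y) mm, 6 mm thick, parted by steel strips (5 mm thick, tops 20 mm above the counter) into 2 x 3 open pockets, pitch 75 mm in x, 85 mm in y. Cover rails on posts along x at y = -143 and +143 mm, x = -88 to +272 mm, tops 62 mm up. Origin: centre of the tray on the counter; z up, x away from the robot (yaw varies a little)
- cover (a joint): slide of the clear plastic, aluminium-edged cover on the rails, along the rack's +x (away from the robot): 0 = shut over all pockets, 0.18 m = right back. Pane 170 (x) by 300 (y) mm, underside 63, top 68 mm above the counter, centred on the tray when shut; a few newtons of friction. The clamp's tongue, when tight, catches a steel lug on its right (-y) edge
- cover_handle (a point): grip point of the cover's handle: a black upright rib 80 mm long along the rack's y, 12 mm thick in x, from the pane (68 mm) up to 104 mm above the counter, near the cover's edge nearest the robot; the point is on the rib's middle, 92 mm up, and moves with the cover; axes as the rack's
- clamp (a joint): turn of the clamp knob in rad, clockwise from above to tighten: 0 = fully loose (wing along the rack's x, steel tongue turned away from the cover), 1.5 = fully tight (wing along the rack's y, end of the tongue against the cover's lug). It stays where it is left and can go tight only while the cover is fully shut
- clamp_grip (a point): grip point of the clamp knob, on its upright axis: a black wing 52 mm long, 14 mm thick, 86 to 114 mm above the counter (point at 100 mm), over a grey block right of the rack at its x = -30, y = -190 mm; a steel tongue 26 mm long below it, top 76 mm up. The point turns with the knob: its x lies along the wing
- elbow: bystander: dark steel pipe elbow about 69 mm long and 65 mm high, standing on one end; origin centre of that end, x towards the other end
- carton: bystander: cardboard carton 90 x 100 x 80 mm; origin centre of its underside
- pocket1 (a point): centre of the floor of pocket 1 (near row, right (-y)), 6 mm above the counter, inside 70 mm (x) by 80 mm (y), walls 14 mm high; axes as the rack's
- pocket2 (a point): centre of the floor of pocket 2 (near row, middle), 6 mm above the counter, inside 70 mm (x) by 80 mm (y), walls 14 mm high; axes as the rack's
- pocket3 (a point): centre of the floor of pocket 3 (near row, left (+y)), 6 mm above the counter, inside 70 mm (x) by 80 mm (y), walls 14 mm high; axes as the rack's
- pocket4 (a point): centre of the floor of pocket 4 (far row, right (-y)), 6 mm above the counter, inside 70 mm (x) by 80 mm (y), walls 14 mm high; axes as the rack's
- pocket5 (a point): centre of the floor of pocket 5 (far row, middle), 6 mm above the counter, inside 70 mm (x) by 80 mm (y), walls 14 mm high; axes as the rack's
- pocket6 (a point): centre of the floor of pocket 6 (far row, left (+y)), 6 mm above the counter, inside 70 mm (x) by 80 mm (y), walls 14 mm high; axes as the rack's
- old1: dark steel pipe coupling, a short tube 44 mm across and 40 mm high, already standing on end in pocket 1; missing (None) when that pocket is empty; origin at its middle, z along its axis
- old2: dark steel pipe coupling, a short tube 44 mm across and 40 mm high, already standing on end in pocket 2; missing (None) when that pocket is empty; origin at its middle, z along its axis
- old3: dark steel pipe coupling, a short tube 44 mm across and 40 mm high, already standing on end in pocket 3; missing (None) when that pocket is empty; origin at its middle, z along its axis
- old4: dark steel pipe coupling, a short tube 44 mm across and 40 mm high, already standing on end in pocket 4; missing (None) when that pocket is empty; origin at its middle, z along its axis
- old5: dark steel pipe coupling, a short tube 44 mm across and 40 mm high, already standing on end in pocket 5; missing (None) when that pocket is empty; origin at its middle, z along its axis
- old6: dark steel pipe coupling, a short tube 44 mm across and 40 mm high, already standing on end in pocket 6; missing (None) when that pocket is empty; origin at its middle, z along its axis
- spare1: spare dark steel pipe coupling, exactly like those in the rack (44 mm across, 40 mm high, 0.2 kg), standing on end on a fixed brown cardboard mat (200 x 270 mm, 3 mm thick) left of the rack; origin at its middle, z along its axis
- spare2: spare dark steel pipe coupling, exactly like those in the rack (44 mm across, 40 mm high, 0.2 kg), standing on end on a fixed brown cardboard mat (200 x 270 mm, 3 mm thick) left of the rack; origin at its middle, z along its axis
- spare3: spare dark steel pipe coupling, exactly like those in the rack (44 mm across, 40 mm high, 0.2 kg), standing on end on a fixed brown cardboard mat (200 x 270 mm, 3 mm thick) left of the rack; origin at its middle, z along its axis
- spare4: spare dark steel pipe coupling, exactly like those in the rack (44 mm across, 40 mm high, 0.2 kg), standing on end on a fixed brown cardboard mat (200 x 270 mm, 3 mm thick) left of the rack; origin at its middle, z along its axis
- spare5: spare dark steel pipe coupling, exactly like those in the rack (44 mm across, 40 mm high, 0.2 kg), standing on end on a fixed brown cardboard mat (200 x 270 mm, 3 mm thick) left of the rack; origin at its middle, z along its axis
There are look-alikes about, which are no part of the job. What is shaped like the spare3 but blue, orange or purple is not meant.

How it is judged (in metres and radians):
On the way, in this order (a step that is already met when the one before it is completed fails the run):
1. the clamp knob is loosened while the cover is still shut (value of joint clamp below 0.35 rad and value of joint cover below 0.03 m), for 0.1 s.
2. the cover is slid back (value of joint cover above 0.15 m), for 0.1 s.
3. with the cover back, every pocket has a coupling standing in it (((distance between old1 and pocket1 below 0.033 m and angle between the z axis of old1 and the z axis of rack, either way round below 0.15 rad) or (distance between spare1 and pocket1 below 0.033 m and angle between the z axis of spare1 and the z axis of rack, either way round below 0.15 rad) or (distance between spare2 and pocket1 below 0.033 m and angle between the z axis of spare2 and the z axis of rack, either way round below 0.15 rad) or (distance between spare3 and pocket1 below 0.033 m and angle between the z axis of spare3 and the z axis of rack, either way round below 0.15 rad) or (distance between spare4 and pocket1 below 0.033 m and angle between the z axis of spare4 and the z axis of rack, either way round below 0.15 rad) or (distance between spare5 and pocket1 below 0.033 m and angle between the z axis of spare5 and the z axis of rack, either way round below 0.15 rad)) and ((distance between old2 and pocket2 below 0.033 m and angle between the z axis of old2 and the z axis of rack, either way round below 0.15 rad) or (distance between spare1 and pocket2 below 0.033 m and angle between the z axis of spare1 and the z axis of rack, either way round below 0.15 rad) or (distance between spare2 and pocket2 below 0.033 m and angle between the z axis of spare2 and the z axis of rack, either way round below 0.15 rad) or (distance between spare3 and pocket2 below 0.033 m and angle between the z axis of spare3 and the z axis of rack, either way round below 0.15 rad) or (distance between spare4 and pocket2 below 0.033 m and angle between the z axis of spare4 and the z axis of rack, either way round below 0.15 rad) or (distance between spare5 and pocket2 below 0.033 m and angle between the z axis of spare5 and the z axis of rack, either way round below 0.15 rad)) and ((distance between old3 and pocket3 below 0.033 m and angle between the z axis of old3 and the z axis of rack, either way round below 0.15 rad) or (distance between spare1 and pocket3 below 0.033 m and angle between the z axis of spare1 and the z axis of rack, either way round below 0.15 rad) or (distance between spare2 and pocket3 below 0.033 m and angle between the z axis of spare2 and the z axis of rack, either way round below 0.15 rad) or (distance between spare3 and pocket3 below 0.033 m and angle between the z axis of spare3 and the z axis of rack, either way round below 0.15 rad) or (distance between spare4 and pocket3 below 0.033 m and angle between the z axis of spare4 and the z axis of rack, either way round below 0.15 rad) or (distance between spare5 and pocket3 below 0.033 m and angle between the z axis of spare5 and the z axis of rack, either way round below 0.15 rad)) and ((distance between old4 and pocket4 below 0.033 m and angle between the z axis of old4 and the z axis of rack, either way round below 0.15 rad) or (distance between spare1 and pocket4 below 0.033 m and angle between the z axis of spare1 and the z axis of rack, either way round below 0.15 rad) or (distance between spare2 and pocket4 below 0.033 m and angle between the z axis of spare2 and the z axis of rack, either way round below 0.15 rad) or (distance between spare3 and pocket4 below 0.033 m and angle between the z axis of spare3 and the z axis of rack, either way round below 0.15 rad) or (distance between spare4 and pocket4 below 0.033 m and angle between the z axis of spare4 and the z axis of rack, either way round below 0.15 rad) or (distance between spare5 and pocket4 below 0.033 m and angle between the z axis of spare5 and the z axis of rack, either way round below 0.15 rad)) and ((distance between old5 and pocket5 below 0.033 m and angle between the z axis of old5 and the z axis of rack, either way round below 0.15 rad) or (distance between spare1 and pocket5 below 0.033 m and angle between the z axis of spare1 and the z axis of rack, either way round below 0.15 rad) or (distance between spare2 and pocket5 below 0.033 m and angle between the z axis of spare2 and the z axis of rack, either way round below 0.15 rad) or (distance between spare3 and pocket5 below 0.033 m and angle between the z axis of spare3 and the z axis of rack, either way round below 0.15 rad) or (distance between spare4 and pocket5 below 0.033 m and angle between the z axis of spare4 and the z axis of rack, either way round below 0.15 rad) or (distance between spare5 and pocket5 below 0.033 m and angle between the z axis of spare5 and the z axis of rack, either way round below 0.15 rad)) and ((distance between old6 and pocket6 below 0.033 m and angle between the z axis of old6 and the z axis of rack, either way round below 0.15 rad) or (distance between spare1 and pocket6 below 0.033 m and angle between the z axis of spare1 and the z axis of rack, either way round below 0.15 rad) or (distance between spare2 and pocket6 below 0.033 m and angle between the z axis of spare2 and the z axis of rack, either way round below 0.15 rad) or (distance between spare3 and pocket6 below 0.033 m and angle between the z axis of spare3 and the z axis of rack, either way round below 0.15 rad) or (distance between spare4 and pocket6 below 0.033 m and angle between the z axis of spare4 and the z axis of rack, either way round below 0.15 rad) or (distance between spare5 and pocket6 below 0.033 m and angle between the z axis of spare5 and the z axis of rack, either way round below 0.15 rad)) and value of joint cover above 0.12 m), for 0.2 s.
4. the cover is slid fully shut over the couplings (value of joint cover below 0.006 m), for 0.2 s.
5. the clamp knob is turned tight with the cover shut (value of joint cover below 0.006 m and value of joint clamp above 1.15 rad), for 0.2 s.
At the end, for the whole second after the job is handed in: every pocket holds one coupling standing upright (within 0.15 rad) on its floor, the couplings that were there still in their own pockets; cover shut to within 6 mm; clamp knob beyond 1.15 rad; everything at rest (all of step 5 and ((distance between old1 and pocket1 below 0.033 m and angle between the z axis of old1 and the z axis of rack, either way round below 0.15 rad) or (distance between spare1 and pocket1 below 0.033 m and angle between the z axis of spare1 and the z axis of rack, either way round below 0.15 rad) or (distance between spare2 and pocket1 below 0.033 m and angle between the z axis of spare2 and the z axis of rack, either way round below 0.15 rad) or (distance between spare3 and pocket1 below 0.033 m and angle between the z axis of spare3 and the z axis of rack, either way round below 0.15 rad) or (distance between spare4 and pocket1 below 0.033 m and angle between the z axis of spare4 and the z axis of rack, either way round below 0.15 rad) or (distance between spare5 and pocket1 below 0.033 m and angle between the z axis of spare5 and the z axis of rack, either way round below 0.15 rad)) and ((distance between old2 and pocket2 below 0.033 m and angle between the z axis of old2 and the z axis of rack, either way round below 0.15 rad) or (distance between spare1 and pocket2 below 0.033 m and angle between the z axis of spare1 and the z axis of rack, either way round below 0.15 rad) or (distance between spare2 and pocket2 below 0.033 m and angle between the z axis of spare2 and the z axis of rack, either way round below 0.15 rad) or (distance between spare3 and pocket2 below 0.033 m and angle between the z axis of spare3 and the z axis of rack, either way round below 0.15 rad) or (distance between spare4 and pocket2 below 0.033 m and angle between the z axis of spare4 and the z axis of rack, either way round below 0.15 rad) or (distance between spare5 and pocket2 below 0.033 m and angle between the z axis of spare5 and the z axis of rack, either way round below 0.15 rad)) and ((distance between old3 and pocket3 below 0.033 m and angle between the z axis of old3 and the z axis of rack, either way round below 0.15 rad) or (distance between spare1 and pocket3 below 0.033 m and angle between the z axis of spare1 and the z axis of rack, either way round below 0.15 rad) or (distance between spare2 and pocket3 below 0.033 m and angle between the z axis of spare2 and the z axis of rack, either way round below 0.15 rad) or (distance between spare3 and pocket3 below 0.033 m and angle between the z axis of spare3 and the z axis of rack, either way round below 0.15 rad) or (distance between spare4 and pocket3 below 0.033 m and angle between the z axis of spare4 and the z axis of rack, either way round below 0.15 rad) or (distance between spare5 and pocket3 below 0.033 m and angle between the z axis of spare5 and the z axis of rack, either way round below 0.15 rad)) and ((distance between old4 and pocket4 below 0.033 m and angle between the z axis of old4 and the z axis of rack, either way round below 0.15 rad) or (distance between spare1 and pocket4 below 0.033 m and angle between the z axis of spare1 and the z axis of rack, either way round below 0.15 rad) or (distance between spare2 and pocket4 below 0.033 m and angle between the z axis of spare2 and the z axis of rack, either way round below 0.15 rad) or (distance between spare3 and pocket4 below 0.033 m and angle between the z axis of spare3 and the z axis of rack, either way round below 0.15 rad) or (distance between spare4 and pocket4 below 0.033 m and angle between the z axis of spare4 and the z axis of rack, either way round below 0.15 rad) or (distance between spare5 and pocket4 below 0.033 m and angle between the z axis of spare5 and the z axis of rack, either way round below 0.15 rad)) and ((distance between old5 and pocket5 below 0.033 m and angle between the z axis of old5 and the z axis of rack, either way round below 0.15 rad) or (distance between spare1 and pocket5 below 0.033 m and angle between the z axis of spare1 and the z axis of rack, either way round below 0.15 rad) or (distance between spare2 and pocket5 below 0.033 m and angle between the z axis of spare2 and the z axis of rack, either way round below 0.15 rad) or (distance between spare3 and pocket5 below 0.033 m and angle between the z axis of spare3 and the z axis of rack, either way round below 0.15 rad) or (distance between spare4 and pocket5 below 0.033 m and angle between the z axis of spare4 and the z axis of rack, either way round below 0.15 rad) or (distance between spare5 and pocket5 below 0.033 m and angle between the z axis of spare5 and the z axis of rack, either way round below 0.15 rad)) and ((distance between old6 and pocket6 below 0.033 m and angle between the z axis of old6 and the z axis of rack, either way round below 0.15 rad) or (distance between spare1 and pocket6 below 0.033 m and angle between the z axis of spare1 and the z axis of rack, either way round below 0.15 rad) or (distance between spare2 and pocket6 below 0.033 m and angle between the z axis of spare2 and the z axis of rack, either way round below 0.15 rad) or (distance between spare3 and pocket6 below 0.033 m and angle between the z axis of spare3 and the z axis of rack, either way round below 0.15 rad) or (distance between spare4 and pocket6 below 0.033 m and angle between the z axis of spare4 and the z axis of rack, either way round below 0.15 rad) or (distance between spare5 and pocket6 below 0.033 m and angle between the z axis of spare5 and the z axis of rack, either way round below 0.15 rad)) and velocity of joint cover below 0.01 m/s and linear speed of each of spare1, spare2, spare3, spare4, spare5 below 0.02 m/s); the robot touches nothing.
It fails at once if a coupling that was already in the carrier is lifted out (height (world z) of any of old1, old2, old3, old4, old5, old6 above 0.1 m).
It fails at once if a bystander (elbow or carton) is shoved more than 5 cm (distance of any of elbow, carton from where it was at the start of the episode above 0.05 m).
Of old1, old2, old3, old4, old5, old6 only 2 to 3 are there at a start; the rules pass over those that are not, and their reading is None.
At some moment in a run one of spare1, spare2, spare3, spare4, spare5 may be knocked a few centimetres aside while the robot is not near it.
Once in a run the grip may slacken for a moment while it holds something.
It also fails if it takes over 184 s, if anything falls off the work surface, if the arm or the gripper's body presses on something with over 40 N, if the wrist force passes 120 N, or if a joint passes its speed limit or range.

## Working session

There is one attempt and no reset: what is moved stays moved. The work goes in short steps, Python scripts to look and compute and a tool call to move; the robot and the scene stay as the last step left them, time stands still between calls to the robot, and variables do not carry over. Pictures are saved under pics/ and viewed, at most 14 in all, crops included, and the job is handed in when it is done.

Besides the shell and the picture viewer there is one more tool, called as name(argument=value, ...) on one line, values as JSON. apply_moves: Moves the arm, as the interface text tells. Shift numbers are shares of 0.75 m and turn numbers shares of pi/4 rad, none past 1 either way. Its arguments: {"type":"object","properties":{"moves":{"type":"string"},"jaw":{"type":"number"}},"required":["moves"]}

```bash
mkdir -p pics; cat > h.py <<'E'
import cv2, numpy as np
from scipy.spatial.transform import Rotation as R
from station import r
def cam(name, o=None):
    c=r.calibration(name); K=np.array([[c['fx'],0,c['cx']],[0,c['fy'],c['cy']],[0,0,1.]]); D=np.array(c['D'],float)
    if name=='wrist':
        o=o or r.get_obs(); q=o['orientation']
        T=np.eye(4); T[:3,:3]=R.from_quat([q[1],q[2],q[3],q[0]]).as_matrix(); T[:3,3]=o['tool_pos']
        W=T@np.array(c['tool_from_camera']); Rm=W[:3,:3].T; t=-Rm@W[:3,3]
    else:
        Rm=cv2.Rodrigues(np.array(c['rvec'],float))[0]; t=np.array(c['tvec'],float).ravel()
    return K,D,Rm,t
def ray(C,px):
    K,D,Rm,t=C; u=cv2.undistortPoints(np.array(px,float).reshape(-1,1,2),K,D).reshape(-1,2)
    d=np.c_[u,np.ones(len(u))]@Rm; return -Rm.T@t,d
def onplane(C,px,z):
    o,d=ray(C,px); return o+d*((z-o[2])/d[:,2])[:,None]
def tri(C1,p1,C2,p2):
    o1,d1=ray(C1,p1);o2,d2=ray(C2,p2);out=[]
    for a,b in zip(d1,d2):
        s=np.linalg.lstsq(np.c_[a,-b],o2-o1,rcond=None)[0]; P=o1+a*s[0];Q=o2+b*s[1]
        out.append(np.r_[(P+Q)/2,np.linalg.norm(P-Q)])
    return np.array(out)
def proj(C,P):
    K,D,Rm,t=C; return cv2.projectPoints(np.array(P,float).reshape(-1,1,3),cv2.Rodrigues(Rm)[0],t,K,D)[0].reshape(-1,2)
E
python3 - <<'E'
from h import *
for n in ['scene','side','wrist']:
    o=r.get_obs(); im=r.get_image(n); cv2.imwrite(f'pics/{n}0.png',im)
    C=cam(n,o); print(n,(-C[2].T@C[3]).round(),C[2][2].round(2))
print({k:np.round(v,3).tolist() for k,v in r.get_obs().items()})
E
```

```text
scene [1330. -549.  927.] [-0.59  0.44 -0.68]
side [ 98. 594. 905.] [ 0.45 -0.53 -0.72]
wrist [ 212. -593.  384.] [-0.26 -0.06 -0.96]
{'time': 0.15, 'joint_pos': [1.276, 0.412, -0.013, 1.597, 0.006, 1.134, -0.082], 'dq': [0.001, -0.001, -0.001, -0.004, -0.001, 0.0, 0.0], 'tau': [0.002, -58.833, 0.642, -29.129, -0.054, 0.016, 0.0], 'tool_pos': [140.436, -608.652, 222.013], 'orientation': [-0.001, 0.994, 0.113, -0.0], 'force': [-1.548, -0.112, -0.308], 'wrist_torque': [-0.014, 0.032, 0.014], 'gripper_force': 0.0, 'width': 1.001}
```

View pics/scene0.png

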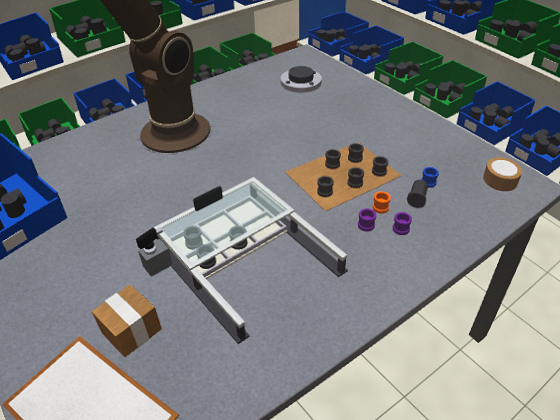

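View pics/side0.png

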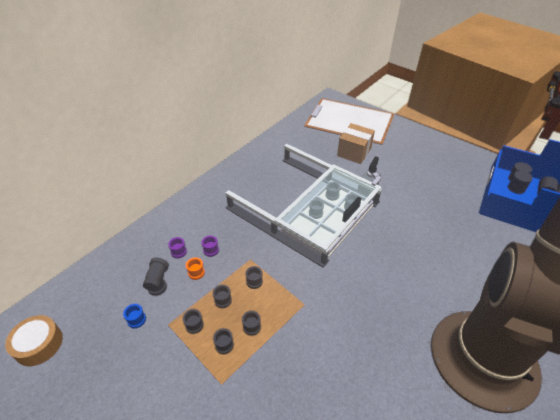

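Scene view: rack about (225,230), handle (208,199), knob (148,240), and carton (127,318). The five dark spares are on the mat at (333,158), (356,152), (379,165), (356,177) and (325,186). The elbow is at (418,192); the blue, orange and purple rings off the mat are look-alikes. Side view: spares at (254,276), (222,296), (193,321), (251,322) and (223,341), with the rack at (330,205). I'll enlarge both.

```bash
python3 - <<'E'
from h import *
a=cv2.imread('pics/scene0.png')[170:290,130:290]; b=cv2.imread('pics/side0.png')[150:270,240:400]
c=cv2.imread('pics/scene0.png')[120:240,280:440]; d=cv2.imread('pics/side0.png')[240:360,130:290]
f=lambda x:cv2.resize(x,(400,300),interpolation=cv2.INTER_CUBIC)
cv2.imwrite('pics/crop0.png',np.vstack([np.hstack([f(a),f(b)]),np.hstack([f(c),f(d)])]))
# spares: dark blobs on mat region
A,B=cam('scene'),cam('side')
def blobs(fn,x0,x1,y0,y1):
    im=cv2.imread(fn); m=(im.max(2)<75).astype(np.uint8); k=np.zeros_like(m); k[y0:y1,x0:x1]=1
    n,l,s,c=cv2.connectedComponentsWithStats(m*k)
    return [(s[i].tolist(),c[i]) for i in range(1,n) if s[i][4]>60]
for nm,C,bb in(('scene',A,(290,400,140,205)),('side',B,(170,300,262,360))):
    for s,c in blobs(f'pics/{nm}0.png',*bb): print(nm,s,c.round(1),onplane(C,c,23).round(0))
E
```

```text
scene [348, 144, 15, 18, 230] [355.1 152.7] [[465. 355.  23.]]
scene [326, 150, 14, 19, 233] [332.5 158.9] [[447. 282.  23.]]
scene [372, 157, 16, 19, 239] [379.5 166. ] [[556. 365.  23.]]
scene [348, 168, 16, 20, 267] [355.4 177.6] [[552. 275.  23.]]
scene [318, 177, 15, 20, 256] [324.9 186.4] [[528. 183.  23.]]
side [247, 278, 14, 8, 70] [253.7 281.8] [[520. 191.  23.]]
side [215, 296, 15, 12, 90] [222.4 301.5] [[541. 282.  23.]]
side [185, 311, 14, 10, 74] [190.9 314.4] [[574. 354.  23.]]
side [244, 313, 14, 9, 63] [250.3 315.9] [[462. 267.  23.]]
side [186, 320, 16, 13, 120] [194.7 327.1] [[543. 371.  23.]]
side [244, 324, 16, 11, 99] [251.1 329.3] [[437. 291.  23.]]
side [215, 330, 15, 11, 74] [221.6 333.9] [[482. 343.  23.]]
side [216, 340, 17, 14, 110] [224.5 347.9] [[453. 362.  23.]]
```

View pics/crop0.png

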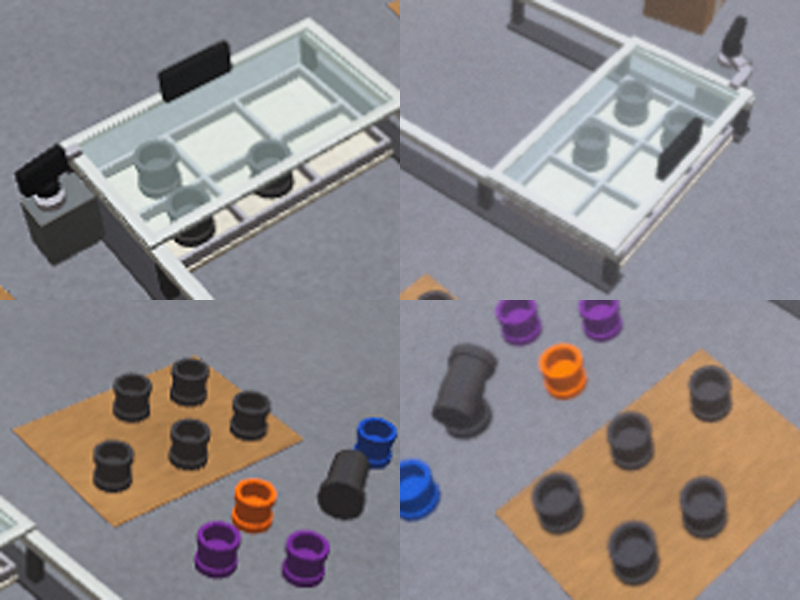

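```bash
python3 - <<'E'
from h import *
A,B=cam('scene'),cam('side')
sc=[(254,178.5),(293,211),(158,230),(192,267),(131.5+7,170+70),]
sd=[(326,250),(278,223),(380,187),(332,166),(374,160)]
sc=[(254,178.5),(293,211),(158,230),(192,267),(148,237),(208,190.5)]
sd=[(326,250),(278,223),(380,187),(332,166),(375.5,160),(353,202)]
print(tri(A,sc,B,sd).round(1)); print(onplane(A,sc,68).round(0)); print(onplane(B,sd,68).round(0))
# elbow, carton
print(onplane(A,[(418,200),(127,345),(127,300)],0).round())
print(r.calibration('wrist'))
E
```

```text
[[ 4.216e+02  2.100e+01  6.480e+01  5.100e+00]
 [ 5.813e+02  2.620e+01  5.980e+01  7.900e+00]
 [ 4.352e+02 -2.739e+02  6.400e+01  9.800e+00]
 [ 5.970e+02 -2.655e+02  6.670e+01  5.000e-01]
 [ 4.877e+02 -3.185e+02  1.109e+02  1.340e+01]
 [ 4.408e+02 -1.266e+02  1.138e+02  5.200e+00]]
[[ 427.   20.   68.]
 [ 591.   23.   68.]
 [ 445. -273.   68.]
 [ 598. -266.   68.]
 [ 451. -303.   68.]
 [ 394. -101.   68.]]
[[ 419.   21.   68.]
 [ 574.   29.   68.]
 [ 431. -275.   68.]
 [ 596. -264.   68.]
 [ 506. -376.   68.]
 [ 459. -171.   68.]]
[[ 709.  364.   -0.]
 [ 647. -467.    0.]
 [ 536. -414.    0.]]
{'fx': 332.69725124907865, 'fy': 332.69725124907865, 'cx': 286.2961117172035, 'cy': 207.70180898194792, 'D': array([-0.0353758,  0.       ,  0.       ,  0.       ,  0.       ]), 'tool_from_camera': array([[-1.85454325e-04, -9.62854207e-01, -2.70021741e-01,
         7.27882524e+01],
       [ 9.99999644e-01,  4.35965235e-05, -8.42270530e-04,
         8.25998001e-01],
       [ 8.22755733e-04, -2.70021802e-01,  9.62853857e-01,
        -1.62186204e+02],
       [ 0.00000000e+00,  0.00000000e+00,  0.00000000e+00,
         1.00000000e+00]])}
```

apply_moves(moves="0.047 0.06 0.008 0 0 0.178;0.047 0.06 0.008 0 0 0.178;0.047 0.06 0.008 0 0 0.178;0.047 0.06 0.008 0 0 0.178;0.047 0.06 0.008 0 0 0.178", jaw=1)

```text
time: 0.78
tool_pos: [317.6, -382.4, 252.8]
orientation: [0.0, 0.894, 0.449, -0.0]
force: [0.3, -0.3, 0.1]
width: 0.997
gripper_force: 0.0
```

apply_moves(moves="0.047 0.06 0.008 0 0 0.178;0.047 0.06 0.008 0 0 0.178;0.047 0.06 0.008 0 0 0.178;0.047 0.06 0.008 0 0 0.178;0.047 0.06 0.008 0 0 0.178;0 0 0 0 0 0;0 0 0 0 0 0")

```text
time: 1.65
tool_pos: [492.5, -159.6, 282.2]
orientation: [-0.0, 0.688, 0.726, -0.0]
force: [0.7, -0.6, -0.5]
width: 0.997
gripper_force: 0.0
```

```bash
python3 - <<'E'
from h import *
o=r.get_obs(); im=r.get_image('wrist'); cv2.imwrite('pics/w1.png',im); import json
json.dump({k:np.array(v).tolist() for k,v in o.items()},open('pics/w1.json','w'))
print(o['tool_pos'],o['orientation'],o['joint_pos'])
E
```

```text
[ 492.49868153 -159.55462825  282.22019068] [-2.85223917e-04  6.88103921e-01  7.25611955e-01 -4.51236667e-04] [ 0.68350452  0.22674559 -0.5501244   1.74163544  0.12641393  1.20941294
  0.15289574]
```

View pics/w1.png

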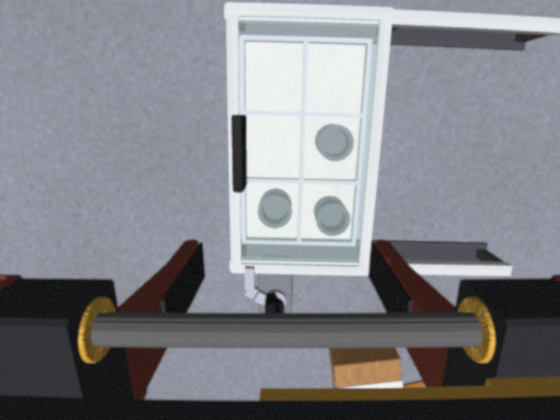

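Wrist view from above: cover corners at (227,6), (391,9), (231,272) and (367,275); handle at (238,153). Couplings stand in pocket 5 (335,142), pocket 1 (275,208) and pocket 4 (330,215), so pockets 2, 3 and 6 are empty. The knob, about (272,300), is partly hidden by the gripper.

```bash
python3 - <<'E'
from h import *; import json
W=cam('wrist',json.load(open('pics/w1.json'))); A,B=cam('scene'),cam('side')
p=[(227,6),(391,9),(231,272),(367,275)]
P=onplane(W,p,68); print(P.round(1),P.mean(0).round(1))
sc=[(254,178.5),(293,211),(158,230),(192,267)]
print(tri(W,p,A,sc).round(1))
im=cv2.imread('pics/w1.png')
m=(im.max(2)<45).astype(np.uint8)[100:210,220:260]; ys,xs=np.nonzero(m); 
c=cv2.minAreaRect(np.c_[xs+220,ys+100].astype(np.float32)); print(c)
print('handle',onplane(W,cv2.boxPoints(c),104).round(1), tri(W,[c[0]],A,[(208,195)]).round(1))
# tray strip crossings z=20, centre strip crosses
q=[(305,114),(302,181),(244,41),(367,42),(243,238),(356,240),(304,41),(300,240)]
print(onplane(W,q,20).round(1))
print(onplane(W,[(335,142),(275,208),(330,215)],46).round(1))
E
```

```text
[[ 421.5   17.6   68. ]
 [ 588.6   24.    68. ]
 [ 428.6 -278.6   68. ]
 [ 598.3 -273.8   68. ]] [ 509.3 -127.7   68. ]
[[ 4.215e+02  2.130e+01  6.290e+01  4.800e+00]
 [ 5.893e+02  2.490e+01  6.550e+01  2.000e-01]
 [ 4.327e+02 -2.748e+02  6.370e+01  1.380e+01]
 [ 5.987e+02 -2.693e+02  7.160e+01  5.900e+00]]
((239.0, 153.0), (72.0, 10.0), 90.0)
handle [[ 435.9  -91.5  104. ]
 [ 445.8  -91.   104. ]
 [ 447.2 -164.   104. ]
 [ 436.8 -164.5  104. ]] [[ 441.1 -126.8   98.4    1.5]]
[[ 510.3  -84.5   20. ]
 [ 512.1 -168.4   20. ]
 [ 433.4   -5.4   20. ]
 [ 577.5    1.3   20. ]
 [ 437.1 -251.3   20. ]
 [ 591.  -246.    20. ]
 [ 503.6   -1.8   20. ]
 [ 514.7 -250.    20. ]]
[[ 546.4 -114.6   46. ]
 [ 479.3 -199.2   46. ]
 [ 548.4 -204.7   46. ]]
```

apply_moves(moves="-0.002 -0.066 0 0 0 0;-0.002 -0.066 0 0 0 0;-0.002 -0.066 0 0 0 0;-0.002 -0.066 0 0 0 0;0 0 0 0 0 0;0 0 0 0 0 0")

```text
time: 2.45
tool_pos: [486.0, -357.4, 282.3]
orientation: [-0.0, 0.689, 0.725, 0.0]
force: [0.4, -0.4, 0.5]
width: 1.003
gripper_force: 0.0
```

```bash
cat >> h.py <<'E'
import json
def snap(n,cam='wrist'):
    o={k:np.array(v).tolist() for k,v in r.get_obs().items()}; im=r.get_image(cam)
    cv2.imwrite(f'pics/{n}.png',im); json.dump(o,open(f'pics/{n}.json','w')); return o,im
E
python3 - <<'E'
from h import *
o,im=snap('w2'); print(o['tool_pos'])
cv2.imwrite('pics/w2c.png',cv2.resize(im[40:280,140:460],(800,600),interpolation=cv2.INTER_CUBIC))
E
```

```text
[486.0186338151897, -357.3721839441419, 282.27671248314573]
```

View pics/w2c.png

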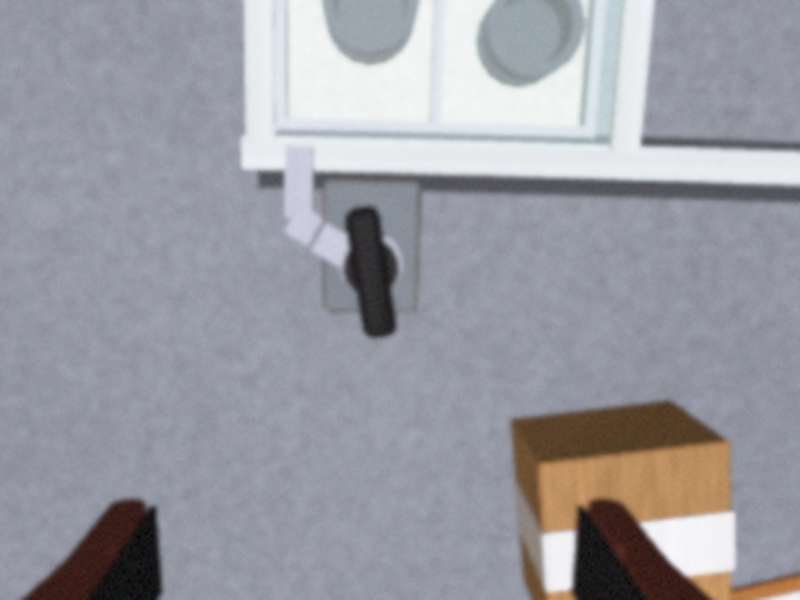

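Crop of the wrist view: the wing runs from (362,212) to (380,332) in crop pixels with its centre at (370,268). The tongue reaches the lug at (300,220), and the carton sits lower right.

```bash
python3 - <<'E'
from h import *
o=json.load(open('pics/w2.json')); W=cam('wrist',o); A,B=cam('scene'),cam('side')
im=cv2.imread('pics/w2.png'); m=(im.max(2)<50).astype(np.uint8); m[:110]=0;m[185:]=0;m[:,:265]=0;m[:,310:]=0
ys,xs=np.nonzero(m); c=cv2.minAreaRect(np.c_[xs,ys].astype(np.float32)); print(c)
e=np.array([(362,212),(380,332)])/2.5+[140,40]; E=onplane(W,e,114); d=E[0]-E[1]; print(E.round(1),E.mean(0).round(1),np.linalg.norm(d).round(1),np.degrees(np.arctan2(d[1],d[0])))
print(tri(W,[e.mean(0)],A,[(148,236)]).round(1), tri(W,[e.mean(0)],B,[(375.5,160)]).round(1))
print(proj(A,[E.mean(0)]),proj(B,[E.mean(0)]))
b=np.array([(243,168),(640,148),(245,140)])/2.5+[140,40]; print(onplane(W,b,65).round(1))
w1=cam('wrist',json.load(open('pics/w1.json'))); 
print('yaw',np.degrees(2*np.arctan2(o['orientation'][2],o['orientation'][1])))
# lug corner tri between w1 and w2 : BL corner
print(tri(w1,[(231,272)],W,[b[0]]).round(1))
E
```

```text
((287.6733093261719, 148.46633911132812), (49.3383674621582, 15.280912399291992), 87.1375961303711)
[[ 480.2 -293.8  114. ]
 [ 489.8 -340.2  114. ]] [ 485. -317.  114.] 47.4 101.6471860076989
[[ 485.9 -314.8  106.1    5.5]] [[ 483.1 -317.   118.2    3.8]]
[[145.02615482 233.92167343]] [[374.08669734 160.74182483]]
[[ 426.9 -279.    65. ]
 [ 600.  -261.3   65. ]
 [ 427.6 -267.2   65. ]]
yaw 92.96347213096901
[[ 427.9 -279.    67.3    1.2]]
```

apply_moves(moves="-0.0013 0.0553 0 0 0 0.13;0 0 -0.066 0 0 0;0 0 -0.066 0 0 0;0 0 -0.066 0 0 0;0 0 -0.05 0 0 0;0 0 -0.018 0 0 0;0 0 0 0 0 0")

```text
time: 3.38
tool_pos: [486.2, -314.9, 83.4]
orientation: [-0.0, 0.649, 0.76, 0.0]
force: [0.1, 0.1, 0.7]
width: 0.999
gripper_force: 0.0
```

apply_moves(moves="0 0 0 0 0 0;0 0 0 0 0 0;0 0 0 0 0 0;0 0 0 0 0 0;0 0 0 0 0 0;0 0 0 0 0 0;0 0 0 0 0 0;0 0 0 0 0 0", jaw=0)

```text
time: 4.38
tool_pos: [485.5, -315.6, 83.0]
orientation: [-0.0, 0.65, 0.76, -0.0]
force: [-2.9, -0.3, 2.0]
width: 0.254
gripper_force: 30.0
```

Opening of 22 mm is wider than the 14 mm wing, so the tips are probably on the round hub. I'll lift 7 mm and regrip.

apply_moves(moves="0 0 0 0 0 0;0 0 0 0 0 0;0 0 0.009 0 0 0;0 0 0 0 0 0", jaw=0.5)

```text
time: 4.88
tool_pos: [486.6, -315.7, 90.7]
orientation: [0.001, 0.65, 0.76, 0.0]
force: [-0.2, 0.1, 0.1]
width: 0.5
gripper_force: 0.0
```

apply_moves(moves="0 0 0 0 0 0;0 0 0 0 0 0;0 0 0 0 0 0;0 0 0 0 0 0;0 0 0 0 0 0;0 0 0 0 0 0", jaw=0)

```text
time: 5.62
tool_pos: [485.6, -315.7, 89.8]
orientation: [-0.0, 0.65, 0.76, -0.0]
force: [-3.1, -0.4, 1.1]
width: 0.159
gripper_force: 29.7
```

apply_moves(moves="0 0 0 0 0 0.2;0 0 0 0 0 0.2;0 0 0 0 0 0.2;0 0 0 0 0 0.2;0 0 0 0 0 0.2;0 0 0 0 0 0.2;0 0 0 0 0 0.2;0 0 0 0 0 0.2")

```text
time: 6.62
tool_pos: [484.7, -316.4, 89.8]
orientation: [-0.001, 0.077, 0.997, -0.0]
force: [-6.4, -2.0, 1.9]
width: 0.156
gripper_force: 30.0
```

apply_moves(moves="0 0 0 0 0 0.16;0 0 0 0 0 0;0 0 0 0 0 0")

```text
time: 7.0
tool_pos: [484.7, -316.5, 89.8]
orientation: [-0.001, 0.017, 1.0, -0.0]
force: [-5.5, -2.1, 4.4]
width: 0.157
gripper_force: 29.9
```

```bash
python3 - <<'E'
from h import *
o=r.get_obs(); print(o['wrist_torque'],o['joint_pos'],np.degrees(2*np.arctan2(o['orientation'][2],o['orientation'][1])))
E
```

```text
[-0.34612947  1.04522921  0.05921517] [ 1.04332957  0.60398457 -0.75991426  1.80293757  0.50684627  0.94200015
  1.60026263] 178.0729110912549
```

apply_moves(moves="0 0 0 0 0 0.1;0 0 0 0 0 0;0 0 0 0 0 0")

```text
time: 7.38
tool_pos: [484.8, -316.5, 89.8]
orientation: [-0.001, -0.022, 1.0, -0.0]
force: [-5.8, -2.1, 1.5]
width: 0.158
gripper_force: 30.2
```

apply_moves(moves="0 0 0 0 0 0;0 0 0 0 0 0;0 0 0 0 0 0;0 0 0.05 0 0 0;0 0 0.08 0 0 0;0 0 0.08 0 0 0", jaw=0.4)

```text
time: 8.12
tool_pos: [486.0, -315.1, 249.0]
orientation: [0.0, -0.023, 1.0, 0.0]
force: [0.5, -0.2, 0.2]
width: 0.402
gripper_force: 0.0
```

```bash
python3 - <<'E'
from h import *
o,im=snap('s3','scene'); o,w=snap('w3')
print(o['tool_pos'],o['wrist_torque'])
a=cv2.resize(im[180:300,100:260],(400,300),interpolation=cv2.INTER_CUBIC)
cv2.imwrite('pics/c3.png',np.hstack([a,cv2.resize(w,(400,300))]))
E
```

```text
[489.4916478166935, -315.70179011869595, 257.2914748562995] [-1.9666503527471235e-05, -0.3606840314070469, 0.007533728067354575]
```

View pics/c3.png

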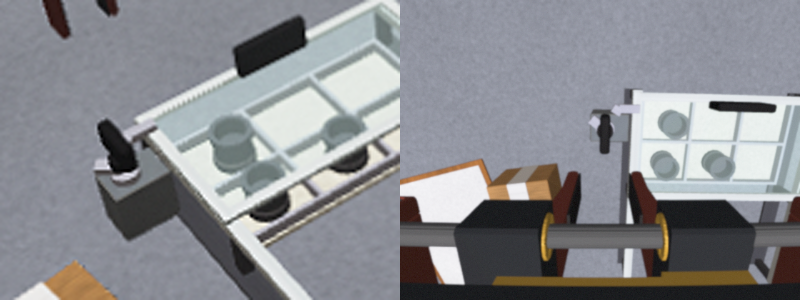

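The wing now lies along the rack's x and the tongue is clear of the cover. Next is the handle.

apply_moves(moves="-0.006 0.0252 0 0 0 -0.2;-0.006 0.0252 0 0 0 -0.2;-0.006 0.0252 0 0 0 -0.2;-0.006 0.0252 0 0 0 -0.2;-0.006 0.0252 0 0 0 -0.2;-0.006 0.0252 0 0 0 -0.2;-0.006 0.0252 0 0 0 -0.2;-0.006 0.0252 0 0 0 -0.2", jaw=0.7)

```text
time: 9.22
tool_pos: [449.7, -163.5, 246.9]
orientation: [-0.0, 0.571, 0.821, -0.0]
force: [0.4, 0.5, -0.4]
width: 0.7
gripper_force: 0.0
```

apply_moves(moves="-0.006 0.0252 0 0 0 -0.2;-0.006 0.0252 0 0 0 -0.2;0 0 0 0 0 0;0 0 0 0 0 0")

```text
time: 9.72
tool_pos: [441.1, -127.2, 247.2]
orientation: [0.0, 0.689, 0.724, -0.0]
force: [-0.0, 0.1, 0.1]
width: 0.701
gripper_force: 0.0
```

apply_moves(moves="0 0 -0.06 0 0 0;0 0 -0.06 0 0 0;0 0 -0.06 0 0 0;0 0 -0.03 0 0 0;0 0 -0.014 0 0 0;0 0 0 0 0 0")

```text
time: 10.48
tool_pos: [441.0, -126.8, 79.1]
orientation: [-0.0, 0.69, 0.723, -0.0]
force: [0.0, 0.1, 0.0]
width: 0.699
gripper_force: 0.0
```

apply_moves(moves="0 0 0 0 0 0;0 0 0 0 0 0;0 0 0 0 0 0;0 0 0 0 0 0;0 0 0 0 0 0;0 0 0 0 0 0", jaw=0)

```text
time: 11.22
tool_pos: [440.9, -126.5, 79.4]
orientation: [-0.0, 0.691, 0.723, -0.0]
force: [-0.4, -0.5, 1.9]
width: 0.134
gripper_force: 30.0
```

apply_moves(moves="0.02 0.0007 0 0 0 0;0.03 0.001 0 0 0 0;0.03 0.001 0 0 0 0;0.03 0.001 0 0 0 0;0.03 0.001 0 0 0 0;0.03 0.001 0 0 0 0;0.03 0.001 0 0 0 0;0.03 0.001 0 0 0 0")

```text
time: 12.22
tool_pos: [614.5, -121.6, 79.5]
orientation: [0.0, 0.691, 0.723, -0.0]
force: [-1.5, -2.6, 5.4]
width: 0.134
gripper_force: 30.0
```

apply_moves(moves="0.008 0 0 0 0 0;0 0 0 0 0 0;0 0 0 0 0 0;0 0 0 0 0 0")

```text
time: 12.72
tool_pos: [619.7, -121.4, 79.5]
orientation: [0.0, 0.691, 0.723, 0.0]
force: [1.9, -4.3, 2.3]
width: 0.134
gripper_force: 30.0
```

apply_moves(moves="0 0 0 0 0 0;0 0 0 0 0 0;0 0 0 0 0 0;0 0 0.06 0 0 0;0 0 0.08 0 0 0;0 0 0.08 0 0 0;0 0 0.05 0 0 0", jaw=0.4)

```text
time: 13.6
tool_pos: [620.1, -120.2, 285.2]
orientation: [0.001, 0.69, 0.723, 0.001]
force: [1.0, 0.3, -0.7]
width: 0.396
gripper_force: 0.0
```

apply_moves(moves="-0.0053 0.053 0 0 0 0.2;-0.0053 0.053 0 0 0 0.2;-0.0053 0.053 0 0 0 0.2;-0.0053 0.053 0 0 0 0.2;-0.0053 0.053 0 0 0 0.2;-0.0053 0.053 0 0 0 0.2;-0.0053 0.053 0 0 0 0.2;-0.0053 0.053 0 0 0 0.2", jaw=0.65)

```text
time: 14.6
tool_pos: [587.3, 198.6, 281.9]
orientation: [-0.0, 0.131, 0.991, -0.0]
force: [1.1, 0.2, -0.1]
width: 0.651
gripper_force: 0.0
```

apply_moves(moves="-0.0053 0.053 0 0 0 0.2;-0.0053 0.053 0 0 0 0.2;0 0 0 0 0 0;0 0 0 0 0 0;0 0 0 0 0 0")

```text
time: 15.22
tool_pos: [580.4, 275.2, 281.8]
orientation: [0.0, -0.022, 1.0, -0.0]
force: [0.7, 0.4, -0.4]
width: 0.651
gripper_force: 0.0
```

```bash
python3 - <<'E'
from h import *
s,si=snap('s4','scene');o,im=snap('w4')
print(o['tool_pos'],np.degrees(2*np.arctan2(o['orientation'][2],o['orientation'][1])))
a=cv2.resize(si[110:290,120:440],(480,270),interpolation=cv2.INTER_CUBIC)
cv2.imwrite('pics/c4.png',np.vstack([im[:330],cv2.copyMakeBorder(a,0,0,0,80,cv2.BORDER_CONSTANT)]))
E
```

```text
[580.3998172791657, 275.25394299971566, 281.8864616536172] 182.4867316059052
```

View pics/c4.png

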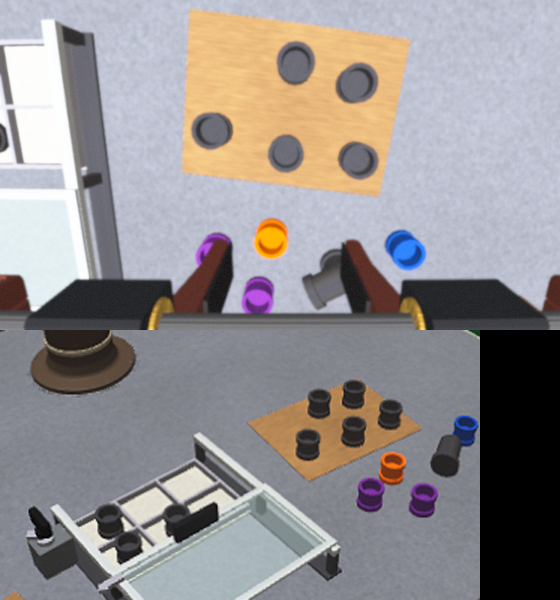

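Cover is back and the grey couplings in pockets 1, 4 and 5 are open to view. Wrist view of the mat: spares at (295,62), (357,83), (212,130), (286,153) and (358,160). The orange, purple and blue rings and the elbow (325,285) lie off the mat and aren't meant. I'll take the front three: (212,130), (286,153) and (358,160).

```bash
cat >> h.py <<'E'
def spares(n='w4',sn='s4',show=True):
    o=json.load(open(f'pics/{n}.json')); W=cam('wrist',o); A=cam('scene')
    def bl(im,x0,x1,y0,y1,t,amin):
        hsv=cv2.cvtColor(im,cv2.COLOR_BGR2HSV); m=((im.max(2)<t)&(hsv[...,1]<90)).astype(np.uint8)
        k=np.zeros_like(m);k[y0:y1,x0:x1]=1; m=cv2.morphologyEx(m*k,cv2.MORPH_CLOSE,np.ones((5,5)))
        out=[]
        for c in cv2.findContours(m,cv2.RETR_EXTERNAL,cv2.CHAIN_APPROX_NONE)[0]:
            if cv2.contourArea(c)>amin: out.append(cv2.minEnclosingCircle(c)+(cv2.boundingRect(c),))
        return out
    w=bl(cv2.imread(f'pics/{n}.png'),150,440,0,215,105,500)
    s=bl(cv2.imread(f'pics/{sn}.png'),290,410,135,210,80,100)
    cs=[(b[0]+b[2]/2,b[1]+b[3]/2) for _,_,b in s]
    for c,rad,b in w:
        c=(b[0]+b[2]/2,b[1]+b[3]/2); P=onplane(W,[c],23)[0]
        e=proj(A,[P])[0]; j=np.argmin([np.hypot(*(e-q)) for q in cs]) if cs else None
        print(np.round(c,1),b,P.round(1),'tri',tri(W,[c],A,[cs[j]]).round(1)[0] if cs else '')
E
python3 -c "
from h import *
spares()"
python3 -c "
from h import *
im=cv2.imread('pics/w4.png'); print(im[153,286],im[62,295],im[153,270:302,:].max(1), cv2.cvtColor(im,cv2.COLOR_BGR2HSV)[153,270:302,1])"
sed -i 's/hsv\[...,1\]<90/hsv[...,1]<110/; s/215,105,500/215,125,500/' h.py
python3 -c "
from h import *
spares()"
```

```text
[120 109 107] [123 112 113] [119 111  97  94 109 113 122 118 122 118 121 119 116 120 121 121 120 118
 120 120 120 117 115 116 117 114 115 104  93  98 114 125] [24 25 18 19 28 20 21 19 25 19 19 19 22 23 23 23 28 28 26 23 19 24 20 24
 26 22 20 27 22 23 25 20]
[358.  160.5] (339, 143, 38, 35) [557.7 364.3  23. ] tri [558.  364.7  22.9   0.8]
[285.5 153.5] (269, 136, 33, 35) [552.9 272.2  23. ] tri [553.8 273.1  23.6   2.6]
[212.5 131. ] (193, 114, 39, 34) [529.  180.6  23. ] tri [530.  181.6  23.    2.8]
[357.   83.5] (337, 64, 40, 39) [465.7 354.1  23. ] tri [466.  354.7  22.2   1.1]
[296.   63.5] (278, 43, 36, 41) [446.7 280.   23. ] tri [447.7 281.1  21.7   2.9]
```

apply_moves(moves="-0.0336 -0.0627 -0.02 0 0 0;-0.0336 -0.0627 -0.02 0 0 0;0 0 -0.075 0 0 0;0 0 -0.075 0 0 0;0 0 -0.075 0 0 0;0 0 -0.05 0 0 0;0 0 -0.033 0 0 0;0 0 0 0 0 0")

```text
time: 16.32
tool_pos: [528.5, 181.6, 19.5]
orientation: [-0.001, -0.023, 1.0, -0.001]
force: [-0.2, -0.1, 0.1]
width: 0.648
gripper_force: 0.0
```

apply_moves(moves="0 0 0 0 0 0;0 0 0 0 0 0;0 0 0 0 0 0;0 0 0 0 0 0", jaw=0)

```text
time: 16.82
tool_pos: [530.3, 182.8, 22.3]
orientation: [0.001, -0.023, 1.0, 0.0]
force: [-0.5, -0.8, 7.8]
width: 0.497
gripper_force: 30.0
```

apply_moves(moves="0 0 0.03 0 0 0;0 0 0.06 0 0 0;0 0 0.06 0 0 0;0 0 0 0 0 0;0 0 0 0 0 0")

```text
time: 17.45
tool_pos: [529.2, 182.2, 133.6]
orientation: [0.0, -0.023, 1.0, -0.0]
force: [0.0, -0.5, -1.8]
width: 0.491
gripper_force: 30.0
```

apply_moves(moves="0.004 -0.059 0 0 0 0;0.004 -0.059 0 0 0 0;0.004 -0.059 0 0 0 0;0.004 -0.06 0 0 0 0;0.0045 -0.06 0 0 0 0;0 0 0 0 0 0;0 0 0 0 0 0")

```text
time: 18.32
tool_pos: [544.0, -39.5, 132.6]
orientation: [-0.001, -0.023, 1.0, 0.001]
force: [-0.8, 0.4, -1.4]
width: 0.494
gripper_force: 30.0
```

```bash
python3 - <<'E'
from h import *
o,im=snap('w5'); s,si=snap('s5','scene'); print(o['tool_pos'],o['width'])
cv2.imwrite('pics/c5.png',np.hstack([cv2.resize(im,(400,300)),cv2.resize(si[150:285,140:320],(400,300),interpolation=cv2.INTER_CUBIC)]))
E
```

```text
[544.0274982765234, -39.48671867226349, 132.56711057634388] 0.49351545128926544
```

View pics/c5.png

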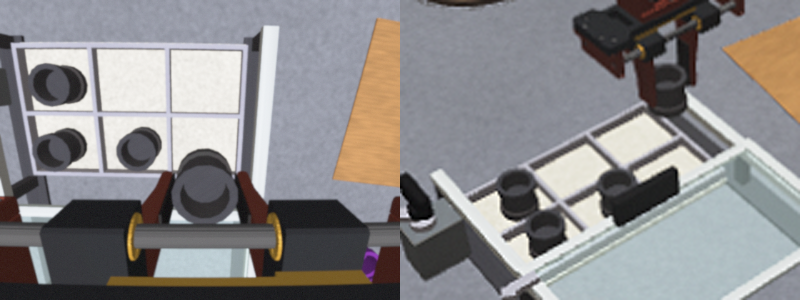

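Wrist view: strip crossings at full-frame (130,161) and (235,162), near outer corners (17,63) and (346,64). The held coupling hangs upright at the hover over pocket 6.

```bash
python3 - <<'E'
from h import *
o=json.load(open('pics/w5.json')); W=cam('wrist',o)
P=onplane(W,np.array([(93.5,115),(168,115.5),(247,115),(92,46),(170,46),(12,45),(247,46)])*1.4,20);print(P.round(1))
c=P[:2].mean(0); d=P[1]-P[0]; print(c, np.arctan2(-d[0],d[1]), np.linalg.norm(d))
E
```

```text
[[ 5.117e+02 -1.710e+02  2.000e+01]
 [ 5.086e+02 -8.410e+01  2.000e+01]
 [ 5.038e+02  7.300e+00  2.000e+01]
 [ 4.365e+02 -1.674e+02  2.000e+01]
 [ 4.333e+02 -8.250e+01  2.000e+01]
 [ 4.378e+02 -2.572e+02  2.000e+01]
 [ 4.294e+02  5.000e-01  2.000e+01]]
[ 510.17906407 -127.51753456   20.        ] 0.03599684391235418 86.95927038925727
```

apply_moves(moves="0 0 -0.06 0 0 0;0 0 -0.05 0 0 0;0 0 -0.022 0 0 0;0 0 -0.006 0 0 0;0 0 -0.004 0 0 0;0 0 0 0 0 0")

```text
time: 19.18
tool_pos: [545.4, -40.0, 27.8]
orientation: [0.001, -0.023, 1.0, -0.0]
force: [-0.5, -0.7, -1.8]
width: 0.495
gripper_force: 30.0
```

apply_moves(moves="0 0 -0.003 0 0 0;0 0 -0.002 0 0 0;0 0 0 0 0 0")

```text
time: 19.55
tool_pos: [545.6, -40.3, 25.3]
orientation: [0.001, -0.023, 1.0, -0.001]
force: [-4.9, -1.5, 16.4]
width: 0.493
gripper_force: 30.0
```

Touchdown (16 N). Release, rise and check while moving back over the mat.

apply_moves(moves="0 0 0 0 0 0;0 0 0 0 0 0;0 0 0.02 0 0 0;0 0 0.06 0 0 0;0 0 0.08 0 0 0;0 0 0.08 0 0 0;0 0 0.08 0 0 0;0 0 0 0 0 0", jaw=0.65)

```text
time: 20.55
tool_pos: [546.8, -38.9, 268.4]
orientation: [0.004, -0.023, 1.0, -0.0]
force: [-0.0, 0.0, -0.4]
width: 0.653
gripper_force: 0.0
```

apply_moves(moves="0.007 0.078 0 0 0 0;0.007 0.078 0 0 0 0;0.007 0.078 0 0 0 0;0.007 0.078 0 0 0 0;0.007 0.078 0 0 0 0;0 0.03 0 0 0 0;0 0 0 0 0 0;0 0 0 0 0 0")

```text
time: 21.55
tool_pos: [571.1, 273.7, 262.6]
orientation: [-0.0, -0.023, 1.0, -0.001]
force: [0.4, 0.3, -0.4]
width: 0.653
gripper_force: 0.0
```

```bash
python3 - <<'E'
from h import *
s,si=snap('s6','scene');o,im=snap('w6'); print(o['tool_pos'],o['width'])
spares('w6','s6')
cv2.imwrite('pics/c6.png',np.hstack([cv2.resize(im,(400,300)),cv2.resize(si[150:285,140:320],(400,300),interpolation=cv2.INTER_CUBIC)]))
E
```

```text
[571.3781133328836, 273.21439338476034, 262.740488233916] 0.650615500810706
[362. 170.] (342, 151, 40, 38) [557.3 364.   23. ] tri [557.8 364.5  22.8   1.3]
[292.5 140.5] (275, 122, 35, 37) [525.9 277.6  23. ] tri [518.1 270.8  54.   16.5]
[361.5  90. ] (340, 70, 43, 40) [465.1 354.   23. ] tri [450.7 350.2 -22.5  34.2]
[298.   69.5] (279, 48, 38, 43) [446.5 280.   23. ] tri [458.9 292.4  12.   36.6]
```

View pics/c6.png

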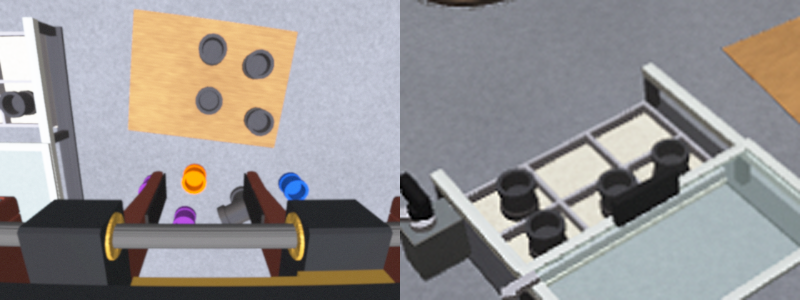

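Coupling in pocket 6 stands well. The spare at (286,153) earlier has been knocked to (526,278). Next, the undisturbed one at (557.5,364).

apply_moves(moves="-0.0092 0.0607 -0.02 0 0 0;-0.0092 0.0607 -0.02 0 0 0;0 0 -0.075 0 0 0;0 0 -0.075 0 0 0;0 0 -0.075 0 0 0;0 0 -0.04 0 0 0;0 0 -0.018 0 0 0;0 0 0 0 0 0")

```text
time: 22.65
tool_pos: [557.6, 365.2, 20.9]
orientation: [-0.0, -0.023, 1.0, -0.0]
force: [0.4, 0.7, -0.5]
width: 0.648
gripper_force: 0.0
```

apply_moves(moves="0 0 0 0 0 0;0 0 0 0 0 0;0 0 0 0 0 0;0 0 0 0 0 0", jaw=0)

```text
time: 23.15
tool_pos: [558.1, 366.2, 22.6]
orientation: [0.001, -0.023, 1.0, 0.0]
force: [0.1, -2.3, 7.0]
width: 0.495
gripper_force: 30.0
```

apply_moves(moves="0 0 0.03 0 0 0;0 0 0.06 0 0 0;0 0 0.06 0 0 0;0 0 0 0 0 0;0 0 0 0 0 0")

```text
time: 23.78
tool_pos: [557.1, 365.6, 133.6]
orientation: [0.0, -0.023, 1.0, -0.0]
force: [0.2, -0.4, -1.4]
width: 0.494
gripper_force: 30.0
```

apply_moves(moves="-0.0166 -0.0779 0 0 0 0;-0.0166 -0.0779 0 0 0 0;-0.0166 -0.0779 0 0 0 0;-0.0166 -0.0779 0 0 0 0;-0.0166 -0.0779 0 0 0 0;-0.0166 -0.0779 0 0 0 0;-0.0166 -0.0779 0 0 0 0;0 0 0 0 0 0")

```text
time: 24.78
tool_pos: [467.7, -49.1, 131.7]
orientation: [-0.002, -0.018, 1.0, -0.001]
force: [0.9, 0.8, -1.6]
width: 0.495
gripper_force: 30.0
```

apply_moves(moves="0 0 0 0 0 0;0 0 0 0 0 0")

```text
time: 25.02
tool_pos: [470.1, -41.2, 133.3]
orientation: [-0.0, -0.024, 1.0, 0.0]
force: [0.9, -0.7, -2.4]
width: 0.496
gripper_force: 30.0
```

apply_moves(moves="0 0 -0.06 0 0 0;0 0 -0.05 0 0 0;0 0 -0.024 0 0 0;0 0 -0.005 0 0 0;0 0 -0.003 0 0 0;0 0 0 0 0 0")

```text
time: 25.78
tool_pos: [470.8, -43.0, 27.8]
orientation: [0.001, -0.023, 1.0, -0.0]
force: [-0.9, 0.1, -1.3]
width: 0.494
gripper_force: 30.0
```

apply_moves(moves="0 0 -0.003 0 0 0;0 0 -0.0015 0 0 0;0 0 0 0 0 0")

```text
time: 26.15
tool_pos: [470.8, -43.2, 25.4]
orientation: [0.001, -0.023, 1.0, -0.001]
force: [-7.2, -1.3, 21.3]
width: 0.493
gripper_force: 30.0
```

apply_moves(moves="0 0 0 0 0 0;0 0 0 0 0 0;0 0 0.02 0 0 0;0 0 0.06 0 0 0;0 0 0.08 0 0 0;0 0 0.08 0 0 0;0 0 0.08 0 0 0;0 0 0 0 0 0", jaw=0.65)

```text
time: 27.15
tool_pos: [472.1, -42.1, 268.2]
orientation: [0.003, -0.023, 1.0, -0.001]
force: [0.2, -0.9, -1.3]
width: 0.645
gripper_force: 0.0
```

apply_moves(moves="0.023 0.073 0 0 0 0;0.023 0.073 0 0 0 0;0.023 0.073 0 0 0 0;0.023 0.073 0 0 0 0;0.023 0.073 0 0 0 0;0.023 0.056 0 0 0 0;0 0 0 0 0 0;0 0 0 0 0 0")

```text
time: 28.15
tool_pos: [573.0, 272.3, 262.9]
orientation: [-0.001, -0.023, 1.0, -0.0]
force: [0.3, 0.2, 0.5]
width: 0.653
gripper_force: 0.0
```

```bash
python3 - <<'E'
from h import *
s,si=snap('s7','scene');o,im=snap('w7'); print(o['tool_pos'],o['width'])
spares('w7','s7')
cv2.imwrite('pics/c7.png',np.hstack([cv2.resize(im,(400,300)),cv2.resize(si[150:285,140:320],(400,300),interpolation=cv2.INTER_CUBIC)]))
E
```

```text
[573.3704345591536, 271.5167856803327, 263.11816960198365] 0.6479357952000498
[294.  139.5] (276, 121, 36, 37) [526.5 277.6  23. ] tri [518.7 270.5  54.5  16.9]
[363.5  89. ] (342, 69, 43, 40) [465.7 354.5  23. ] tri [450.9 350.5 -22.4  35. ]
[300.  68.] (281, 46, 38, 44) [446.6 280.3  23. ] tri [458.8 292.7  11.7  36.3]
```

View pics/c7.png

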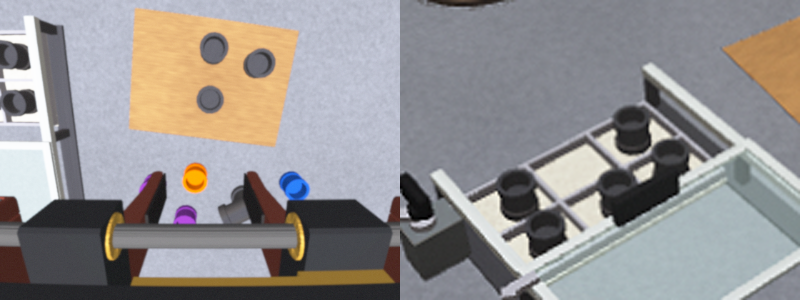

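Pocket 3 is filled too, so only pocket 2 is empty. Now the spare at (526.8,278).

apply_moves(moves="-0.031 0.0043 -0.02 0 0 0;-0.031 0.0043 -0.02 0 0 0;0 0 -0.075 0 0 0;0 0 -0.075 0 0 0;0 0 -0.075 0 0 0;0 0 -0.04 0 0 0;0 0 -0.019 0 0 0;0 0 0 0 0 0")

```text
time: 29.25
tool_pos: [527.3, 278.3, 20.6]
orientation: [-0.0, -0.022, 1.0, -0.0]
force: [0.3, 0.2, 0.1]
width: 0.652
gripper_force: 0.0
```

apply_moves(moves="0 0 0 0 0 0;0 0 0 0 0 0;0 0 0 0 0 0;0 0 0 0 0 0", jaw=0)

```text
time: 29.75
tool_pos: [528.0, 279.3, 22.0]
orientation: [0.001, -0.023, 1.0, 0.0]
force: [-0.2, -1.5, 6.9]
width: 0.498
gripper_force: 30.0
```

apply_moves(moves="0 0 0.03 0 0 0;0 0 0.06 0 0 0;0 0 0.06 0 0 0;0 0 0 0 0 0;0 0 0 0 0 0")

```text
time: 30.38
tool_pos: [527.0, 278.8, 133.3]
orientation: [0.0, -0.023, 1.0, -0.0]
force: [-0.1, -1.0, -2.3]
width: 0.497
gripper_force: 30.0
```

apply_moves(moves="-0.0104 -0.0775 0 0 0 0;-0.0104 -0.0775 0 0 0 0;-0.0104 -0.0775 0 0 0 0;-0.0104 -0.0775 0 0 0 0;-0.0104 -0.0775 0 0 0 0;-0.0104 -0.0775 0 0 0 0;-0.0104 -0.0775 0 0 0 0;0 0 0 0 0 0")

```text
time: 31.38
tool_pos: [470.3, -133.1, 131.3]
orientation: [-0.002, -0.019, 1.0, -0.0]
force: [0.6, 1.1, -1.8]
width: 0.498
gripper_force: 30.0
```

apply_moves(moves="0 0 0 0 0 0;0 0 0 0 0 0;0 0 0 0 0 0")

```text
time: 31.75
tool_pos: [472.7, -126.2, 133.0]
orientation: [0.0, -0.024, 1.0, 0.0]
force: [-0.2, 0.6, -1.7]
width: 0.496
gripper_force: 30.0
```

apply_moves(moves="0 0 -0.06 0 0 0;0 0 -0.05 0 0 0;0 0 -0.024 0 0 0;0 0 -0.005 0 0 0;0 0 -0.003 0 0 0;0 0 -0.002 0 0 0;0 0 0 0 0 0")

```text
time: 32.62
tool_pos: [472.9, -127.9, 25.6]
orientation: [0.0, -0.023, 1.0, -0.0]
force: [0.2, 0.1, -1.7]
width: 0.495
gripper_force: 30.0
```

apply_moves(moves="0 0 -0.002 0 0 0;0 0 -0.0015 0 0 0;0 0 0 0 0 0")

```text
time: 33.0
tool_pos: [473.0, -128.0, 24.8]
orientation: [0.0, -0.023, 1.0, -0.001]
force: [-8.5, -0.1, 29.8]
width: 0.496
gripper_force: 30.0
```

apply_moves(moves="0 0 0.001 0 0 0")

```text
time: 33.12
tool_pos: [472.9, -128.0, 24.9]
orientation: [0.001, -0.023, 1.0, -0.001]
force: [-4.0, -0.3, 10.4]
width: 0.495
gripper_force: 30.0
```

apply_moves(moves="0 0 0 0 0 0;0 0 0 0 0 0;0 0 0.02 0 0 0;0 0 0.06 0 0 0;0 0 0.08 0 0 0;0 0 0.08 0 0 0;0 0 0.08 0 0 0;0 0 0 0 0 0", jaw=0.65)

```text
time: 34.12
tool_pos: [474.6, -127.0, 267.9]
orientation: [0.003, -0.023, 1.0, -0.001]
force: [-1.2, -0.8, -0.1]
width: 0.649
gripper_force: 0.0
```

apply_moves(moves="0.0196 0.001 0 0 0 -0.2;0.0196 0.001 0 0 0 -0.2;0.0196 0.001 0 0 0 -0.2;0.0196 0.001 0 0 0 -0.2;0.0196 0.001 0 0 0 -0.2;0.0196 0.001 0 0 0 -0.2;0.0196 0.001 0 0 0 -0.2;0.0196 0.001 0 0 0 -0.2")

```text
time: 35.12
tool_pos: [590.0, -121.3, 262.6]
orientation: [-0.001, 0.571, 0.821, -0.0]
force: [1.1, -0.4, 0.5]
width: 0.652
gripper_force: 0.0
```

apply_moves(moves="0.0196 0.001 0 0 0 -0.2;0.0196 0.001 0 0 0 -0.2;0 0 0 0 0 0;0 0 0 0 0 0;0 0 0 0 0 0")

```text
time: 35.75
tool_pos: [618.9, -120.3, 263.1]
orientation: [-0.0, 0.69, 0.724, -0.0]
force: [-0.6, 0.4, -0.6]
width: 0.649
gripper_force: 0.0
```

```bash
python3 - <<'E'
from h import *
s,si=snap('s8','scene');o,im=snap('w8'); d,di=snap('d8','side'); print(o['tool_pos'],o['width'])
cv2.imwrite('pics/c8.png',np.vstack([np.hstack([cv2.resize(im,(400,300)),cv2.resize(si[150:285,140:320],(400,300),interpolation=cv2.INTER_CUBIC)]),np.hstack([cv2.resize(di[130:265,240:420],(400,300),interpolation=cv2.INTER_CUBIC),np.zeros((300,400,3),np.uint8)])]))
E
```

```text
[618.970268983923, -120.38460724406737, 263.20538763398105] 0.6490294741758563
```

View pics/c8.png

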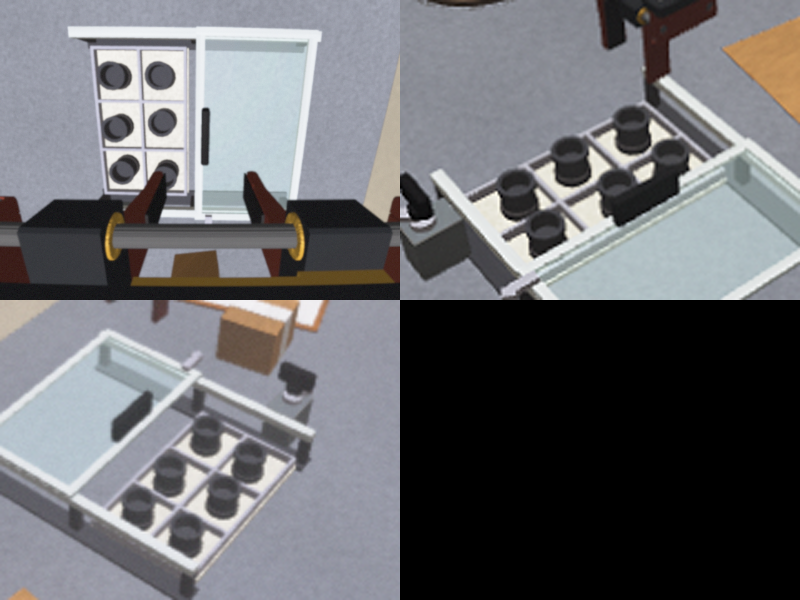

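All three views show six upright couplings, one per pocket. Grip the handle and shut the cover.

apply_moves(moves="0 0 -0.07 0 0 0;0 0 -0.07 0 0 0;0 0 -0.06 0 0 0;0 0 -0.03 0 0 0;0 0 -0.015 0 0 0;0 0 0 0 0 0")

```text
time: 36.65
tool_pos: [619.4, -120.2, 79.3]
orientation: [-0.0, 0.691, 0.723, -0.0]
force: [1.0, -0.8, 0.5]
width: 0.652
gripper_force: 0.0
```

apply_moves(moves="0 0 0 0 0 0;0 0 0 0 0 0;0 0 0 0 0 0;0 0 0 0 0 0;0 0 0 0 0 0;0 0 0 0 0 0", jaw=0)

```text
time: 37.4
tool_pos: [619.5, -120.2, 79.5]
orientation: [-0.0, 0.691, 0.723, 0.0]
force: [-0.5, 0.2, 1.0]
width: 0.136
gripper_force: 30.0
```

apply_moves(moves="-0.02 -0.0006 0 0 0 0;-0.03 -0.0009 0 0 0 0;-0.03 -0.0009 0 0 0 0;-0.03 -0.0009 0 0 0 0;-0.03 -0.0009 0 0 0 0;-0.03 -0.0009 0 0 0 0;-0.03 -0.0009 0 0 0 0;-0.03 -0.0009 0 0 0 0")

```text
time: 38.4
tool_pos: [446.8, -125.1, 79.4]
orientation: [0.0, 0.691, 0.723, 0.001]
force: [2.6, 2.3, -0.7]
width: 0.134
gripper_force: 30.0
```

apply_moves(moves="-0.008 0 0 0 0 0;-0.004 0 0 0 0 0;0 0 0 0 0 0;0 0 0 0 0 0;0 0 0 0 0 0")

```text
time: 39.02
tool_pos: [440.2, -125.3, 79.5]
orientation: [0.001, 0.691, 0.723, 0.001]
force: [6.6, 0.7, -8.4]
width: 0.136
gripper_force: 30.0
```

apply_moves(moves="-0.005 0 0 0 0 0;0 0 0 0 0 0;0 0 0 0 0 0")

```text
time: 39.4
tool_pos: [440.2, -125.2, 79.6]
orientation: [0.003, 0.69, 0.723, 0.004]
force: [20.9, -2.4, -26.4]
width: 0.133
gripper_force: 30.0
```

At the stop (21 N, no motion). Ease off, release and go to the knob.

apply_moves(moves="0.005 0 0 0 0 0;0 0 0 0 0 0")

```text
time: 39.65
tool_pos: [440.2, -125.3, 79.5]
orientation: [0.001, 0.691, 0.723, 0.001]
force: [7.6, -0.8, -9.0]
width: 0.135
gripper_force: 30.0
```

apply_moves(moves="0 0 0 0 0 0;0 0 0 0 0 0;0 0 0 0 0 0;0 0 0.06 0 0 0;0 0 0.08 0 0 0;0 0 0.08 0 0 0;0 0 0 0 0 0", jaw=0.4)

```text
time: 40.52
tool_pos: [440.2, -125.6, 248.5]
orientation: [0.004, 0.691, 0.723, 0.001]
force: [-0.7, 0.6, 0.1]
width: 0.396
gripper_force: 0.0
```

apply_moves(moves="0.006 -0.0255 0 0 0 0.2;0.006 -0.0255 0 0 0 0.2;0.006 -0.0255 0 0 0 0.2;0.006 -0.0255 0 0 0 0.2;0.006 -0.0255 0 0 0 0.2;0.006 -0.0255 0 0 0 0.2;0.006 -0.0255 0 0 0 0.2;0.006 -0.0255 0 0 0 0.2", jaw=0.5)

```text
time: 41.52
tool_pos: [473.4, -278.8, 243.2]
orientation: [-0.001, 0.131, 0.991, 0.0]
force: [0.8, -0.3, -0.4]
width: 0.499
gripper_force: 0.0
```

apply_moves(moves="0.006 -0.0255 0 0 0 0.2;0.006 -0.0255 0 0 0 0.2;0 0 0 0 0 0;0 0 0 0 0 0;0 0 0 0 0 0")

```text
time: 42.15
tool_pos: [482.9, -315.5, 244.4]
orientation: [-0.0, -0.023, 1.0, -0.0]
force: [-0.5, -0.2, 0.4]
width: 0.498
gripper_force: 0.0
```

```bash
python3 - <<'E'
from h import *
o=r.get_obs(); print(o['tool_pos'],np.degrees(2*np.arctan2(o['orientation'][2],o['orientation'][1])))
E
```

```text
[ 482.9163587  -315.52456746  244.4453091 ] 182.6104900733897
```

apply_moves(moves="0.003 -0.001 -0.06 0 0 0;0 0 -0.06 0 0 0;0 0 -0.05 0 0 0;0 0 -0.025 0 0 0;0 0 -0.011 0 0 0;0 0 0 0 0 0")

```text
time: 42.9
tool_pos: [485.7, -317.3, 90.5]
orientation: [0.0, -0.023, 1.0, -0.0]
force: [-0.2, -0.2, -0.3]
width: 0.498
gripper_force: 0.0
```

apply_moves(moves="0 0 0 0 0 0;0 0 0 0 0 0;0 0 0 0 0 0;0 0 0 0 0 0;0 0 0 0 0 0;0 0 0 0 0 0", jaw=0)

```text
time: 43.65
tool_pos: [485.4, -316.6, 90.3]
orientation: [0.0, -0.023, 1.0, 0.0]
force: [-3.2, 3.4, 6.1]
width: 0.157
gripper_force: 30.0
```

apply_moves(moves="0 0 0 0 0 -0.2;0 0 0 0 0 -0.2;0 0 0 0 0 -0.2;0 0 0 0 0 -0.2;0 0 0 0 0 -0.2;0 0 0 0 0 -0.2;0 0 0 0 0 -0.2;0 0 0 0 0 -0.2")

```text
time: 44.65
tool_pos: [485.6, -316.4, 90.3]
orientation: [-0.0, 0.57, 0.821, 0.0]
force: [-1.0, 2.3, 4.6]
width: 0.159
gripper_force: 30.0
```

```bash
python3 - <<'E'
from h import *
o=r.get_obs(); print(o['wrist_torque'],np.degrees(2*np.arctan2(o['orientation'][2],o['orientation'][1])))
E
```

```text
[0.88060627 0.18031624 0.12655129] 110.4331512044453
```

apply_moves(moves="0 0 0 0 0 -0.15;0 0 0 0 0 -0.12;0 0 0 0 0 0;0 0 0 0 0 0")

```text
time: 45.15
tool_pos: [485.6, -316.4, 90.3]
orientation: [-0.0, 0.652, 0.759, 0.0]
force: [-1.7, 4.4, 6.4]
width: 0.157
gripper_force: 29.9
```

```bash
python3 - <<'E'
from h import *
o=r.get_obs(); print(o['wrist_torque'],np.degrees(2*np.arctan2(o['orientation'][2],o['orientation'][1])))
E
```

```text
[ 1.0833058   0.12540045 -0.10448345] 98.68003014387254
```

apply_moves(moves="0 0 0 0 0 -0.05;0 0 0 0 0 0")

```text
time: 45.4
tool_pos: [485.6, -316.4, 90.3]
orientation: [-0.0, 0.666, 0.746, 0.0]
force: [-1.4, 4.9, 6.3]
width: 0.156
gripper_force: 29.9
```

apply_moves(moves="0 0 0 0 0 0;0 0 0 0 0 0;0 0 0 0 0 0;0 0 0.05 0 0 0;0 0 0.08 0 0 0;0 0 0.08 0 0 0;0 -0.05 0.05 0 0 0;0 0 0 0 0 0", jaw=0.5)

```text
time: 46.4
tool_pos: [485.5, -358.7, 287.8]
orientation: [0.003, 0.669, 0.743, -0.0]
force: [0.5, 0.6, -1.7]
width: 0.494
gripper_force: 0.0
```

apply_moves(moves="0 0 0 0 0 0;0 0 0 0 0 0;0 0 0 0 0 0")

```text
time: 46.78
tool_pos: [485.1, -353.9, 284.0]
orientation: [-0.001, 0.667, 0.745, 0.0]
force: [0.2, -0.8, -0.4]
width: 0.499
gripper_force: 0.0
```

```bash
python3 - <<'E'
from h import *
s,si=snap('s9','scene');o,im=snap('w9'); d,di=snap('d9','side'); print(o['tool_pos'],o['width'])
cv2.imwrite('pics/c9.png',np.vstack([np.hstack([cv2.resize(im,(400,300)),cv2.resize(si[150:285,120:300],(400,300),interpolation=cv2.INTER_CUBIC)]),np.hstack([cv2.resize(di[130:265,240:420],(400,300),interpolation=cv2.INTER_CUBIC),cv2.resize(si,(400,300))])]))
E
```

```text
[485.16507311177463, -354.1216138518412, 284.19411471158816] 0.5018188911644479
```

View pics/c9.png

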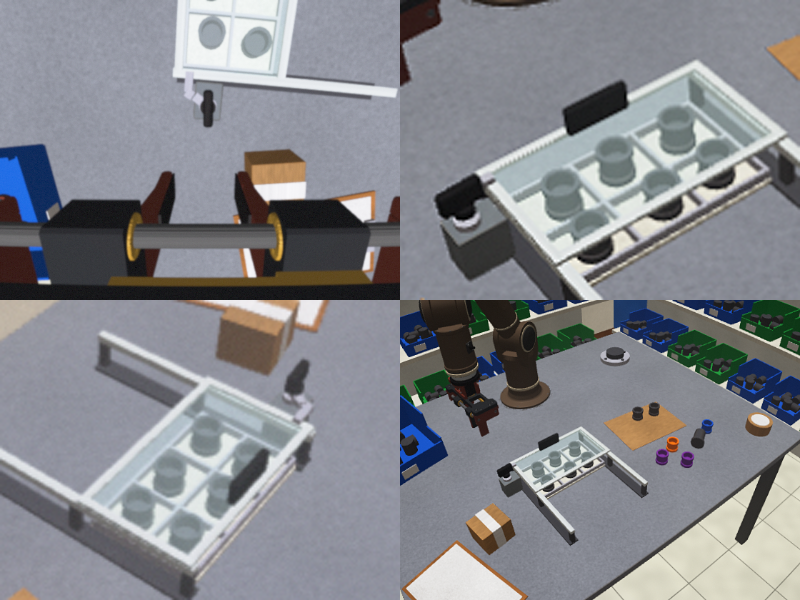

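The cover is shut over six upright couplings, the wing lies along the rack's y with the tongue on the lug, the elbow and carton look undisturbed, and the arm is clear.

```bash
python3 -c "
from station import r
print(r.close_job())"
```

```text
the job is handed in; nothing more can be done
None
```

Job handed in at about 47 s of the 184 s allowed (verdict not shown): in the last pictures all six pockets hold an upright coupling, the cover is shut and the knob is tight, and the elbow and carton look unmoved.

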